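# Load the low parts carrier under the head of the hand press

### The arm

A 6-joint arm with a two-finger parallel gripper is mounted at the origin on the work surface. World frame = base frame: x ahead of the robot, y to its left, z up, the work surface at z = 0. Lengths are in m, angles in rad, forces in N, time in s.
With the tool pointing down it reaches from about 0.25 to 0.725 m from the base axis. Payload 4 kg.
Tool frame: the origin (TCP) lies midway between the tips of the shut fingers; the grasp point (between the pads) lies 19 mm behind it (manip.grasp_offset is the distance from the TCP to the grasp point, in m); z points along the fingers, y is the line along which they close (so a half turn about z gives the same grasp; the last joint's range is limited). The gripper opens to 85 mm and grips with 20 to 120 N. Pads are 22 mm wide; open, the fingers measure 114 mm over their backs; the gripper's body (76 mm by 85 mm) begins 54 mm behind the grasp point. The pads swing forward as they close: fully open they stand 13 mm farther back than shut.
Start: joints at [-1.317, 0.241, 0.005, 1.335, 0, 1.571], TCP at [0.126, -0.484, 0.231] pointing down, gripper open.
Joint ranges: [-2.72, 2.72], [-1.05, 1.87], [-1.09, 1.28], [-1.99, 2.15], [-1.42, 1.44], [-3.14, 3.14]. Speed limits (rad/s): [2.79, 2.79, 3.14, 3.14, 3.14, 3.14].

### API

Orientations are given as a unit quaternion [w, x, y, z].
In Python, from rig import manip gives the robot as it stands. The module is installed in compiled form; this text tells all that it offers.
- The arm moves only by the tool play_rows, never from a script. Its argument "series" is text: rows parted by semicolons, each of 7 numbers parted by spaces: the closure, from -1 (fully open) to 1 (shut), then the shift along the tool's x, y, z in mm, then the turn, a rotation vector about the tool's x, y, z in degrees. A call has 1 to 20 rows; each row shifts and turns the commanded pose from where the row before left it, along the tool's axes as they then stand; what a row does not reach is not made up. A row lasts 1/10 s, in which the tool goes at most 50 mm and 8.59 degrees, less where a joint would pass 70% of its speed; a pose out of reach is approached as far as the arm can. A call is refused whole if a number of a shift passes 50 or a number of a turn 8.59, either way. A call with a gripper value outside its range is refused whole. The fingers move at their own pace and stop on an object; "newtons" is the grip in N (left out, the last holds). Time passes only in rows, so rows that do not move let the fingers close. It gives the time, the measured TCP pose, the force, the opening and the grip force at its end, in the units of the state.
- manip.get_state(): the state, without advancing time (a new reading comes with each control period).
- manip.camera(name): name is "side" or "top" or "wrist"; returns a dict with "pixels" (480x640x3 uint8, red, green, blue), "range_z" (480x640 float32, m along the optical axis (not along the pixel's ray), 0 where there is no reading), "fovy" (degrees; the focal length in pixels is half the picture's height over the tangent of half this angle, whatever the lens; pixels are square), "cx", "cy" (the principal point, pixels), "T" (4x4, takes a point from camera to world coordinates). Camera axes: x right, y down, z forward; pixel columns grow to the right and rows downward; lengths in m; the calibration is good to about 2 mm. A picture is of the moment at which its call begins.
- manip.finish_job(): hands the job in; it is judged then, once.
The state is a dict: "time": time; "qpos": joint angles; "qd": joint speeds; "joint_efforts": joint torques, N m; "ee_pos": TCP position; "orientation": TCP orientation; "contact_force": force on the tool from outside, world axes, zero at the start; "moment": the same for the moment, N m; "width": opening from 0.0 (shut) to 1.0 (fully open); "gripper_force": force on a finger pad.
Only numpy, scipy, OpenCV 4.12 (cv2) and the standard library are available. Lean on these libraries where they do the work, as an engineer would, in place of code of your own. Each camera call takes 0.05 s, during which the arm holds its last target. There are 200 camera calls.

### The job

A steel setting gauge has been left standing in the loading lane of the hand press: lift it out and stand it upright on the square rubber mat, without ever tipping it over. Then lay the low parts carrier flat in the lane with its handle fin at the open end, slide it under the press head all the way to the end stop, and shift it sideways into the pocket until it lies against the rear rail, locked in behind the catch block. Leave the tall carrier and everything else on the bench where they are.

Things in the scene. Friction and masses are not known exactly. Their poses are not given: they have to be found in the camera images.
- press: Fixed hand press, base 160 (x) x 340 (y) x 30 mm; origin at the centre of its underside, z up. All numbers here and at its points are mm in this frame. The base's top, z = 30, is the floor of lane and pocket. End stop: face at y = 119, 16 high. The column carrying the head stands on the -x side, x -80 to -46, y 10 to 120.
- lane (a point): Middle of the open end of the loading lane, on its floor: (20, -170, 30) in the press's frame. The lane runs along +y, 50 wide, x -5 to 45. Its +x wall is 12 high, 10 thick, to y = 129. On its -x side is the catch block: x -43 to -5, y -170 to -59, 12 high. Lane and block are open above from y = -170 to 10.
- pocket (a point): Where the loaded carrier's origin comes to lie: (-9, 30, 30) in the press's frame, axes parallel to the press's, fin towards -y. From y = -59 (end of the catch block) to the end stop at y = 119 the lane widens towards -x to the rear rail, face at x = -31, 14 high: the pocket, 178 long.
- head (a point): Middle of the press head's lower edge on the -y face: (-9, 10, 56) in the press's frame. The head overhangs lane and pocket, y 10 to 120, x -80 to 55. Plungers under it end at z = 56, 26 above the floor; the solid head is z 64 to 104, spindles on it reach z = 154.
- carrier: Low parts carrier: loose white plastic bar 44 (x) x 170 (y) x 14 mm with six steel discs reaching z = 20; origin at the centre of its underside. Upright handle fin at its -y end: 10 thick in x, 26 long in y, centred at y = -72, from the bar up to z = 64. About 0.2 kg. Its low discs tell it from the tall carrier.
- tall_carrier: Bystander: another loose carrier with the same bar and fin (fin also at its -y end), but with six tall steel posts reaching z = 44 mm, too tall for the press. Origin at the centre of its underside.
- gauge: Setting gauge, a loose upright turned steel part, 66 mm high: foot of radius 16 (z 0 to 10), body of radius 11 (z 13 to 52), stem of radius 6 (to 66). Origin at the centre of its underside. About 0.17 kg. Starts standing on the floor of the lane.
- mat: Fixed square rubber mat, 100 x 100 x 3 mm, flat on the bench; origin at the centre of its underside.
- jar: Bystander: loose lidded clear jar, radius 26, 50 mm high; origin at the centre of its underside.
- oil_bottle: Bystander: loose clear oil bottle with a black cap, radius 20, 110 mm high; origin at the centre of its underside.
- loupe: Bystander: loose black eye loupe, radius 20, 32 mm high; origin at the centre of its underside.
Mind the look-alikes: they are no part of the job. Of the things that look like the gauge, the smaller one is meant.

How it is judged:
By the outcome, as a careful person would: the job done as asked, in the order asked, and still so for the second after the job is handed in, with the robot touching nothing.
It also fails if it takes over 67 s, if anything falls off the work surface, if the arm or the gripper's body presses on something with over 40 N, if the wrist force passes 120 N, or if a joint passes its speed limit or range.

## Working session

There is one attempt and no reset: what is moved stays moved. The work goes in short steps, Python scripts to look and compute and a tool call to move; the robot and the scene stay as the last step left them, time stands still between calls to the robot, and variables do not carry over. Pictures are saved under pics/ and viewed, at most 10 in all, crops included, and the job is handed in when it is done.

Besides the shell and the picture viewer there is one more tool, called as a command line: name --argument value ..., lists and objects as JSON in quotes. play_rows: Moves the arm, as the interface text tells. Its arguments: {"type":"object","properties":{"series":{"type":"string"},"newtons":{"type":"number"}},"required":["series"]}

```bash
mkdir -p pics; cat > h.py <<'E'
import numpy as np, cv2
from rig import manip
def cam(n):
    c=manip.camera(n); c['f']=240/np.tan(np.radians(c['fovy'])/2); return c
def cloud(c):
    v,u=np.mgrid[:480,:640]; z=c['range_z']
    P=np.stack([(u-c['cx'])/c['f']*z,(v-c['cy'])/c['f']*z,z],-1)
    W=P@c['T'][:3,:3].T+c['T'][:3,3]; W[z==0]=np.nan; return W
def save(c,p): cv2.imwrite(p,c['pixels'][...,::-1])
E
python3 - <<'E'
from h import *
for n in('top','side'):
    c=cam(n); save(c,f'pics/{n}0.png'); np.savez(f'{n}0.npz',W=cloud(c),px=c['pixels'])
    print(n,c['T'].round(3).tolist(),c['f'])
s=manip.get_state(); print(s)
E
```

```text
top [[-0.017, -0.995, 0.103, 0.433], [-1.0, 0.018, 0.005, -0.029], [-0.007, -0.103, -0.995, 1.129], [0.0, 0.0, 0.0, 1.0]] 466.9635278529265
side [[-0.988, -0.066, 0.139, 0.364], [-0.153, 0.536, -0.83, 0.893], [-0.02, -0.841, -0.54, 0.663], [0.0, 0.0, 0.0, 1.0]] 461.7035925156973
{'time': 0.1, 'qpos': array([-1.31697261e+00,  2.41352305e-01,  3.85069418e-03,  1.33520476e+00,
        3.72291444e-06,  1.57079563e+00]), 'qd': array([ 0.00186125, -0.00172459,  0.00383803,  0.00078055, -0.00038618,
       -0.0014799 ]), 'joint_efforts': array([-1.41512795e-03, -3.73138797e+01,  2.53009933e+01,  1.08770849e-02,
       -8.61038984e-05,  5.66486037e-06]), 'ee_pos': array([ 0.12541099, -0.48342585,  0.23049151]), 'orientation': array([-9.47574430e-04,  9.91956998e-01,  1.26571731e-01, -1.19031386e-04]), 'contact_force': array([ 0.59143128, -0.82648688,  0.17013116]), 'moment': array([0.00169081, 0.04361959, 0.01254805]), 'gripper_force': 0.0, 'width': 0.9977527304345354}
```

View pics/top0.png

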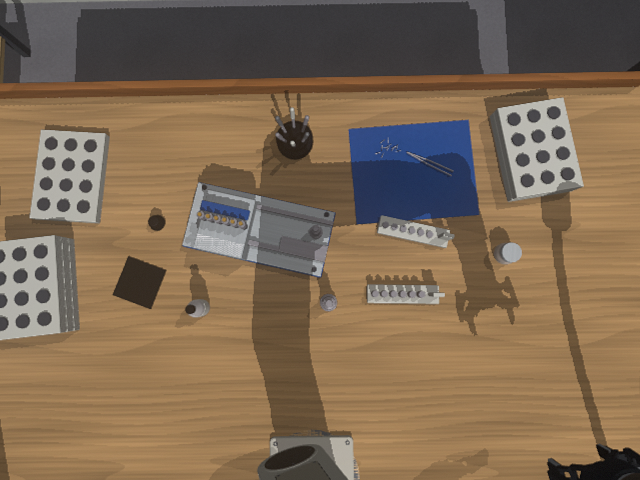

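View pics/side0.png

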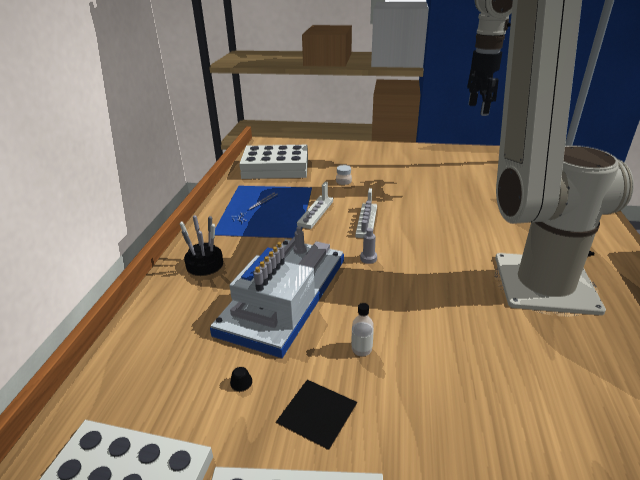

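Top view: the press is at about (258,230), with its open end to the right. There are two gauge-like parts: one in the lane (315,231) and one on the bench (328,302). The carriers are at (413,232) and (402,294), the mat at (139,282), jar (509,253), bottle (196,309) and loupe (157,222). I'll confirm the look-alikes in an enlarged crop.

```bash
python3 - <<'E'
from h import *
t=np.load('top0.npz');px=t['px'][180:330,180:460]
a=cv2.resize(px,(780,418),interpolation=cv2.INTER_CUBIC)
s=np.load('side0.npz')['px'][170:270,280:400]
b=cv2.resize(s,(216,180),interpolation=cv2.INTER_CUBIC)
o=np.zeros((600,790,3),np.uint8);o[:418,:780]=a;o[418:598,:216]=b
cv2.imwrite('pics/crop.png',o[...,::-1])
W=t['W']
for n,(u,v) in dict(g1=(315,231),g2=(328,302),cu=(400,228),cl=(395,294),finu=(444,236),finl=(436,294),mat=(139,282),base=(290,232)).items():
    r=W[v-5:v+6,u-5:u+6].reshape(-1,3); k=np.nanargmax(r[:,2]); print(n,W[v,u].round(4),'highest',r[k].round(4))
def rect(n,m,lo,hi):
    P=W[m&(W[...,2]>lo)&(W[...,2]<hi)][:,:2]
    (c,sz,a)=cv2.minAreaRect((P*1000).astype(np.float32)); print(n,len(P),np.round(c,1),np.round(sz,1),round(a,2)); print(cv2.boxPoints((c,sz,a)).round(1).tolist())
def box(x0,y0,x1,y1):
    m=np.zeros((480,640),bool);m[y0:y1,x0:x1]=1;return m
rect('base',box(175,175,345,285),.022,.05)
rect('cu bar',box(370,205,460,255),.009,.07)
rect('cl bar',box(360,275,450,312),.009,.07)
m=box(105,250,172,315)&(t['px'].sum(-1)<130); rect('mat',m,-.01,.02)
E
```

```text
g1 [ 0.5649 -0.017   0.0888] highest [ 0.5658 -0.0172  0.0991]
g2 [ 0.4062 -0.0432  0.0853] highest [ 0.3997 -0.0474  0.0919]
cu [ 0.5775 -0.2201  0.0178] highest [ 0.5816 -0.2096  0.0244]
cl [ 0.4208 -0.1989  0.0427] highest [ 0.4256 -0.189   0.0478]
finu [ 0.5516 -0.3132  0.0602] highest [ 0.5553 -0.3113  0.0682]
finl [ 0.4195 -0.2884  0.0634] highest [ 0.4194 -0.2958  0.0699]
mat [0.4596 0.4107 0.0015] highest [0.457  0.4054 0.0088]
base [0.5713 0.0431 0.0279] highest [0.5575 0.0538 0.0455]
base 6050 [581.1 117.2] [338.5 160. ] 76.29
[[463.20001220703125, -28.299999237060547], [618.7000122070312, -66.19999694824219], [699.0, 262.70001220703125], [543.5, 300.6000061035156]]
cu bar 1313 [ 583.  -256.1] [170.8  70.2] 76.38
[[528.7999877929688, -330.8999938964844], [597.0, -347.3999938964844], [637.2000122070312, -181.39999389648438], [569.0, -164.8000030517578]]
cl bar 1347 [ 421.4 -222.8] [171.   43.6] 87.86
[[396.5, -307.3999938964844], [440.0, -309.0], [446.3999938964844, -138.10000610351562], [402.79998779296875, -136.5]]
mat 604 [459.4 410.4] [98.7 96.4] 69.06
[[396.70001220703125, 381.5], [486.70001220703125, 347.0], [522.0, 439.29998779296875], [432.0, 473.70001220703125]]
```

View pics/crop.png

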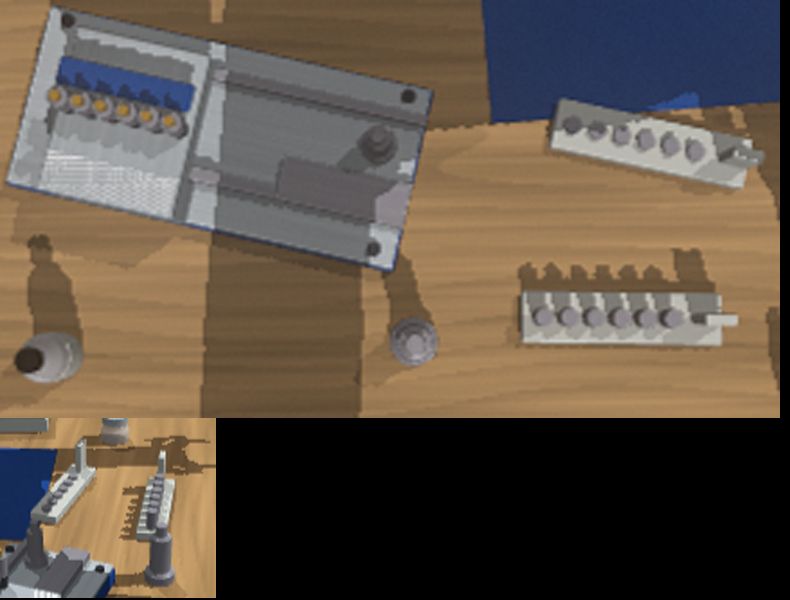

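The lane gauge (315,231) tops out at z≈97 mm, i.e. 30 + 66. The bench one (328,302) is ~92 mm tall and bigger, so the lane gauge is the one meant. The upper carrier (413,232) has the low discs (z≈20), while the lower one (402,294) has posts to ~45, so the upper is meant. Next I turn the tool and get a wrist view over the lane mouth.

```bash
cat >> h.py <<'E'
from scipy.spatial.transform import Rotation as Ro
def plan(p,psi):
    """turn in place first, then shift; prints tool-axis totals"""
    s=manip.get_state();q=s['orientation'];R=Ro.from_quat([q[1],q[2],q[3],q[0]])
    a=np.radians(psi);T=Ro.from_matrix(np.array([[np.cos(a),np.sin(a),0],[np.sin(a),-np.cos(a),0],[0,0,-1]]).T)
    print('t',round(s['time'],2),'turn deg',(R.inv()*T).as_rotvec(True).round(2),'shift mm (after turn)',(T.inv().apply(np.array(p)-s['ee_pos'])*1000).round(1),'z world',s['ee_pos'].round(4))
E
python3 -c "
from h import *
plan([.50,-.13,.36],76.3)"
```

```text
t 0.1 turn deg [-1.000e-01 -6.000e-02 -6.176e+01] shift mm (after turn) [ 432.1  280.2 -129.5] z world [ 0.1254 -0.4834  0.2305]
```

play_rows --series "-1 0 0 -18 0 0 -7.72; -1 0 0 -18 0 0 -7.72; -1 0 0 -18 0 0 -7.72; -1 0 0 -18 0 0 -7.72; -1 0 0 -18 0 0 -7.72; -1 0 0 -18 0 0 -7.72; -1 0 0 -18 0 0 -7.72; -1 0 0 -4 0 0 -7.72; -1 36 23 0 0 0 0; -1 36 23 0 0 0 0; -1 36 23 0 0 0 0; -1 36 23 0 0 0 0; -1 36 23 0 0 0 0; -1 36 23 0 0 0 0; -1 36 23 0 0 0 0; -1 36 23 0 0 0 0; -1 36 24 0 0 0 0; -1 36 24 0 0 0 0; -1 36 24 0 0 0 0; -1 36 24 0 0 0 0" --newtons 60

```text
time: 2.1
ee_pos: [0.5008, -0.1291, 0.3609]
orientation: [-0.0, 0.786, 0.618, -0.0]
contact_force: [0.1, -0.7, -0.1]
width: 0.998
gripper_force: 0.0
```

play_rows --series "-1 0 0 0 0 0 0; -1 0 0 0 0 0 0; -1 0 0 0 0 0 0"

```text
time: 2.4
ee_pos: [0.4992, -0.131, 0.3611]
orientation: [-0.0, 0.787, 0.617, -0.0]
contact_force: [-0.0, -0.7, 0.3]
width: 0.999
gripper_force: 0.0
```

```bash
python3 - <<'E'
from h import *
c=cam('wrist'); save(c,'pics/w1.png'); np.savez('w1.npz',W=cloud(c),px=c['pixels'],f=c['f'],T=c['T'],c=[c['cx'],c['cy']])
print(c['T'].round(3).tolist(),manip.get_state()['ee_pos'],manip.get_state()['orientation'])
E
```

```text
[[0.971, -0.229, -0.065, 0.515], [-0.238, -0.936, -0.26, -0.065], [-0.001, 0.268, -0.963, 0.503], [0.0, 0.0, 0.0, 1.0]] [ 0.49909032 -0.1313567   0.36135468] [-8.34530623e-05  7.86827275e-01  6.17173225e-01 -2.05423631e-04]
```

View pics/w1.png

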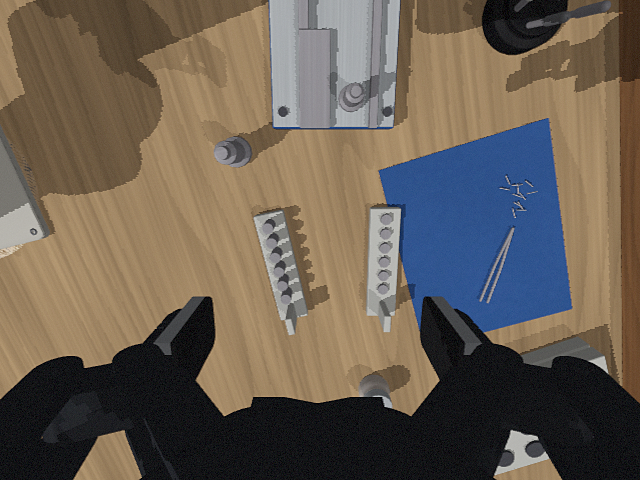

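The wrist view shows the press mouth at the top (front edge v≈128, u 272–394), the gauge in the lane (353,95), the low carrier (384,260) with its fin at (386,315), and the tall carrier (280,260). Now I measure these.

```bash
python3 - <<'E'
from h import *
d=np.load('w1.npz');W=d['W'];px=d['px'].astype(int);Z=W[...,2]
def box(x0,y0,x1,y1):
    m=np.zeros((480,640),bool);m[y0:y1,x0:x1]=1;return m
def rect(n,P):
    c,s,a=cv2.minAreaRect((P[:,:2]*1000).astype(np.float32)); print(n,len(P),np.round(c,1),np.round(s,1),round(a,2),'z',np.median(P[:,2]).round(4)); return
# press frame guess
b=box(262,0,410,140)
P=W[b&(Z>.022)&(Z<.1)]
yaw=np.radians(-13.71);ex=np.array([np.cos(yaw),np.sin(yaw)]);ey=np.array([-ex[1],ex[0]])
o=np.array([.5811,.1172])
L=np.c_[(P[:,:2]-o)@ex,(P[:,:2]-o)@ey,P[:,2]]*1000
k=L[:,2]<50
# side edges along y bins -> yaw check
for y in range(-165,-60,20):
    q=L[(abs(L[:,1]-y)<8)]; blk=q[(q[:,2]>37)&(q[:,2]<50)&(q[:,0]<0)]; wal=q[(q[:,2]>37)&(q[:,2]<50)&(q[:,0]>30)]
    print(y,'base x',q[:,0].min().round(1),q[:,0].max().round(1),'block',blk[:,0].min().round(1) if len(blk) else 0,blk[:,0].max().round(1) if len(blk) else 0,'wall',wal[:,0].min().round(1) if len(wal) else 0,wal[:,0].max().round(1) if len(wal) else 0)
for x in range(-70,80,20):
    q=L[abs(L[:,0]-x)<8]; q=q[q[:,2]>25]; print(x,'front y',q[:,1].min().round(1),end='; ')
print('floor z',np.median(L[(L[:,2]<35)][:,2]))
g=L[(L[:,2]>62)]; print('gauge top z',g[:,2].max(),'stem',[(g[g[:,2]>92][:,i].min().round(1),g[g[:,2]>92][:,i].max().round(1)) for i in (0,1)],'body x',L[(L[:,2]>50)&(L[:,2]<90)][:,0].min(),L[(L[:,2]>50)&(L[:,2]<90)][:,0].max())
G=P[P[:,2]>.093];print('gauge top mean world',G.mean(0).round(4),len(G))
cb=box(360,195,412,335);wh=(px.min(-1)>120)
Q=W[box(360,195,412,335)&(Z>.009)&(Z<.075)]
rect('bar',Q[Q[:,2]<.03])
F=Q[Q[:,2]>.028];rect('fin',F);print('fin top',F[:,2].max(),F[F[:,2]>.058].mean(0).round(4));rect('fintop',F[F[:,2]>.058])
E
```

```text
-165 base x -79.8 78.5 block -43.2 -6.4 wall 44.2 54.4
-145 base x -80.3 79.0 block -43.0 -6.5 wall 30.7 53.8
-125 base x -79.7 78.8 block -42.7 -6.7 wall 44.1 53.9
-105 base x -80.3 78.9 block -43.6 -5.7 wall 44.1 54.4
-85 base x -80.6 79.1 block -43.4 -5.9 wall 44.2 54.4
-65 base x -80.1 79.1 block -43.1 -6.0 wall 44.1 54.6
-70 front y -168.5; -50 front y -169.4; -30 front y -169.4; -10 front y -169.4; 10 front y -167.5; 30 front y -167.6; 50 front y -169.4; 70 front y -167.6; floor z 29.57381708371487
gauge top z 97.47063194217876 stem [(np.float64(15.6), np.float64(26.6)), (np.float64(-140.1), np.float64(-128.8))] body x 10.152213538353658 31.62914461144347
gauge top mean world [ 0.5696 -0.0185  0.0954] 101
bar 3104 [ 570.1 -253.4] [169.3  44.7] 76.43 z 0.0138
fin 248 [ 553.4 -322.4] [25.5 10. ] 76.18 z 0.0582
fin top 0.06555268973647038 [ 0.5532 -0.3218  0.063 ]
fintop 127 [ 553.6 -322.4] [25.5 10. ] 77.17 z 0.0633
```

Everything agrees with the given sizes. Press origin ≈ (581,117), yaw −13.7°, gauge (569.6,−18.5), carrier (570,−253), yaw ≈ the press's. Next: the gauge.

```bash
python3 -c "
from h import *
plan([.5696,-.0185,.054],76.3)"
```

```text
t 2.45 turn deg [-0.02  0.01 -0.08] shift mm (after turn) [126.3  41.8 307.4] z world [ 0.4991 -0.1314  0.3614]
```

play_rows --series "-1 31.5 10.5 20 0 0 0; -1 31.5 10.5 30 0 0 0; -1 31.5 10.5 30 0 0 0; -1 31.8 10.3 30 0 0 0; -1 0 0 30 0 0 0; -1 0 0 30 0 0 0; -1 0 0 30 0 0 0; -1 0 0 30 0 0 0; -1 0 0 25 0 0 0; -1 0 0 20 0 0 0; -1 0 0 15 0 0 0; -1 0 0 10 0 0 0; -1 0 0 7 0 0 0; -1 0 0 0 0 0 0; -1 0 0 0 0 0 0"

```text
time: 3.95
ee_pos: [0.5709, -0.0181, 0.0551]
orientation: [0.0, 0.787, 0.618, 0.0]
contact_force: [-0.0, -0.7, 0.0]
width: 0.998
gripper_force: 0.0
```

```bash
python3 - <<'E'
from h import *
plan([.5696,-.0185,.054],76.3)
c=cam('wrist');W=cloud(c);P=W[(W[...,2]>.09)&(W[...,2]<.1)]
P=P[np.hypot(P[:,0]-.5696,P[:,1]+.0185)<.012];print(len(P),P.mean(0) if len(P) else 0,manip.get_state()['contact_force'])
E
```

```text
t 3.95 turn deg [ 0.07 -0.01 -0.03] shift mm (after turn) [-0.7 -1.2  1.1] z world [ 0.5709 -0.0181  0.0551]
1095 [ 0.56997442 -0.01681346  0.09482724] [0.48009971 0.05356791 0.46435289]
```

play_rows --series "-0.2 0 -0.8 0 0 0 0; 0 0 0 0 0 0 0; 0.2 0 0 0 0 0 0; 0.4 0 0 0 0 0 0; 0.6 0 0 0 0 0 0; 1 0 0 0 0 0 0; 1 0 0 0 0 0 0; 1 0 0 0 0 0 0; 1 0 0 0 0 0 0; 1 0 0 0 0 0 0" --newtons 50

```text
time: 5.0
ee_pos: [0.5699, -0.0176, 0.0546]
orientation: [0.0, 0.786, 0.618, 0.0]
contact_force: [1.0, -0.2, 3.2]
width: 0.237
gripper_force: 49.2
```

play_rows --series "1 0 0 -5 0 0 0; 1 0 0 -15 0 0 0; 1 0 0 -25 0 0 0; 1 0 0 -30 0 0 0; 1 0 0 -30 0 0 0; 1 0 0 -30 0 0 0; 1 0 0 -30 0 0 0; 1 0 0 -20 0 0 0; 1 0 0 -10 0 0 0; 1 0 0 0 0 0 0; 1 0 0 0 0 0 0"

```text
time: 6.1
ee_pos: [0.5689, -0.0176, 0.2479]
orientation: [-0.001, 0.786, 0.618, -0.001]
contact_force: [0.2, -0.5, -1.7]
width: 0.232
gripper_force: 49.0
```

```bash
python3 - <<'E'
from h import *
plan([.4594,.4104,.06],76.3)
s=manip.get_state();print(s['contact_force'],s['width'],s['qpos'].round(2))
c=cam('side');W=cloud(c);e=s['ee_pos']
P=W[(np.hypot(W[...,0]-e[0],W[...,1]-e[1])<.02)&(W[...,2]<e[2])&(W[...,2]>.12)]
print(len(P),'gauge bottom below tcp',P[:,2].min()-e[2] if len(P) else None)
E
```

```text
t 6.1 turn deg [-0.13  0.03  0.  ] shift mm (after turn) [ 389.9 -207.8  187.9] z world [ 0.5689 -0.0176  0.2479]
[ 0.16763942 -0.49259727 -1.70322053] 0.23226252035711017 [-0.03  0.38  0.24  1.43 -0.    1.78]
148 gauge bottom below tcp -0.02639016908435851
```

play_rows --series "1 10 -5 0 0 0 0; 1 20 -11 0 0 0 0; 1 30 -16 0 0 0 0; 1 32 -17 0 0 0 0; 1 32 -17 0 0 0 0; 1 32 -17 0 0 0 0; 1 32 -17 0 0 0 0; 1 32 -17 0 0 0 0; 1 32 -17 0 0 0 0; 1 32 -17 0 0 0 0; 1 32 -17 0 0 0 0; 1 30 -16 0 0 0 0; 1 22 -12 0 0 0 0; 1 14 -8 0 0 0 0; 1 8 -4 0 0 0 0; 1 0 0 0 0 0 0; 1 0 0 0 0 0 0; 1 0 0 0 0 0 0"

```text
time: 7.95
ee_pos: [0.4604, 0.4094, 0.2494]
orientation: [0.0, 0.787, 0.617, -0.0]
contact_force: [-0.1, 0.1, -1.6]
width: 0.238
gripper_force: 49.0
```

```bash
python3 - <<'E'
from h import *
plan([.4594,.4104,.06],76.3)
E
```

```text
t 7.95 turn deg [ 0.01  0.02 -0.1 ] shift mm (after turn) [  0.7  -1.2 189.4] z world [0.4604 0.4094 0.2494]
```

play_rows --series "1 0 0 10 0 0 0; 1 0 0 25 0 0 0; 1 0 0 35 0 0 0; 1 0 0 35 0 0 0; 1 0 0 35 0 0 0; 1 0 0 30 0 0 0; 1 0 0 20 0 0 0; 1 0 0 12 0 0 0; 1 0 0 8 0 0 0; 1 0 0 4 0 0 0; 1 0 0 0 0 0 0; 1 0 0 0 0 0 0; 1 0 0 2 0 0 0; 1 0 0 2 0 0 0; 1 0 0 1 0 0 0; 1 0 0 0 0 0 0; 1 0 0 0 0 0 0"

```text
time: 9.65
ee_pos: [0.4598, 0.4106, 0.0303]
orientation: [0.0, 0.786, 0.618, -0.0]
contact_force: [-0.2, 0.2, -1.6]
width: 0.238
gripper_force: 49.0
```

play_rows --series "1 0 0 1 0 0 0; 1 0 0 1 0 0 0; 1 0 0 0.5 0 0 0; 1 0 0 0 0 0 0; 1 0 0 0 0 0 0"

```text
time: 10.15
ee_pos: [0.4599, 0.4106, 0.0278]
orientation: [-0.0, 0.786, 0.618, -0.0]
contact_force: [0.0, -0.1, -1.8]
width: 0.24
gripper_force: 49.1
```

play_rows --series "1 0 0 0.5 0 0 0; 1 0 0 0.5 0 0 0; 1 0 0 0.5 0 0 0; 1 0 0 0 0 0 0; 1 0 0 0 0 0 0"

```text
time: 10.65
ee_pos: [0.46, 0.4107, 0.0276]
orientation: [-0.0, 0.786, 0.618, 0.0]
contact_force: [-1.1, -2.1, 5.8]
width: 0.238
gripper_force: 49.9
```

Contact reached. I release and rise straight up.

play_rows --series "0.5 0 0 0 0 0 0; 0.3 0 0 0 0 0 0; 0 0 0 0 0 0 0; -0.4 0 0 0 0 0 0; -1 0 0 0 0 0 0; -1 0 0 0 0 0 0; -1 0 0 0 0 0 0; -1 0 0 -10 0 0 0; -1 0 0 -25 0 0 0; -1 0 0 -35 0 0 0; -1 0 0 -35 0 0 0; -1 0 0 -35 0 0 0; -1 0 0 -35 0 0 0; -1 0 0 -35 0 0 0; -1 0 0 0 0 0 0; -1 0 0 0 0 0 0"

```text
time: 12.25
ee_pos: [0.4604, 0.411, 0.2381]
orientation: [-0.0, 0.786, 0.618, 0.002]
contact_force: [-0.0, -0.1, -0.2]
width: 0.999
gripper_force: 0.0
```

```bash
python3 - <<'E'
from h import *
c=cam('side');W=cloud(c);Z=W[...,2]
n=np.hypot(W[...,0]-.46,W[...,1]-.411)<.04
P=W[n&(Z>.058)&(Z<.09)];print('gauge top',len(P),P.mean(0),P[:,2].max())
cv2.imwrite('pics/g.png',cv2.resize(c['pixels'][300:460,240:400,::-1],(400,400),interpolation=cv2.INTER_CUBIC))
plan([.5534,-.3227,.2],76.35)
E
```

```text
gauge top 62 [0.45876449 0.41230992 0.06553958] 0.06997508244670647
t 12.3 turn deg [ 0.   -0.01 -0.05] shift mm (after turn) [-690.3  264.    36.4] z world [0.4597 0.4104 0.2364]
```

View pics/g.png

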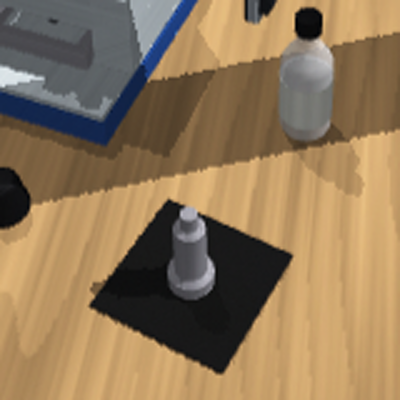

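The gauge stands upright at the centre of the mat (crop ≈(190,255)). Next: the carrier's fin.

play_rows --series "-1 -12 4 0 0 0 0; -1 -26 10 0 0 0 0; -1 -40 16 0 0 0 0; -1 -42 16 0 0 0 0; -1 -42 16 0 0 0 0; -1 -42 16 0 0 0 0; -1 -42 16 0 0 0 0; -1 -42 16 0 0 0 0; -1 -42 16 0 0 0 0; -1 -42 16 0 0 0 0; -1 -42 16 0 0 0 0; -1 -42 16 0 0 0 0; -1 -42 16 0 0 0 0; -1 -42 16 0 0 0 0; -1 -42 16 0 0 0 0; -1 -42 16 0 0 0 0; -1 -38 16 0 0 0 0; -1 -28 10 0 0 0 0; -1 0 0 0 0 0 0; -1 0 0 0 0 0 0"

```text
time: 14.3
ee_pos: [0.5514, -0.3227, 0.2343]
orientation: [-0.002, 0.787, 0.617, -0.001]
contact_force: [-0.6, 1.2, -0.2]
width: 0.998
gripper_force: 0.0
```

```bash
python3 - <<'E'
from h import *
plan([.5534,-.3227,.032],76.35)
c=cam('wrist');W=cloud(c);Z=W[...,2]
P=W[(Z>.056)&(Z<.07)&(np.hypot(W[...,0]-.5534,W[...,1]+.3227)<.025)]
r=cv2.minAreaRect((P[:,:2]*1000).astype(np.float32));print(len(P),r)
E
```

```text
t 14.3 turn deg [-0.22 -0.08 -0.16] shift mm (after turn) [  0.5   1.9 202.3] z world [ 0.5514 -0.3227  0.2343]
283 ((553.3603515625, -323.448974609375), (26.146591186523438, 8.411211013793945), 76.27339172363281)
```

play_rows --series "-1 0 1 15 0 0 0; -1 0 0.5 30 0 0 0; -1 0 0 35 0 0 0; -1 0 0 35 0 0 0; -1 0 0 30 0 0 0; -1 0 0 22 0 0 0; -1 0 0 15 0 0 0; -1 0 0 10 0 0 0; -1 0 0 6 0 0 0; -1 0 0 4 0 0 0; -1 0 0 0 0 0 0; -0.2 0 0 0 0 0 0; 0.2 0 0 0 0 0 0; 0.5 0 0 0 0 0 0; 0.7 0 0 0 0 0 0; 1 0 0 0 0 0 0; 1 0 0 0 0 0 0; 1 0 0 0 0 0 0; 1 0 0 0 0 0 0; 1 0 0 0 0 0 0" --newtons 80

```text
time: 16.35
ee_pos: [0.5544, -0.3227, 0.0345]
orientation: [0.0, 0.786, 0.618, -0.0]
contact_force: [-0.8, 0.7, 1.4]
width: 0.106
gripper_force: 78.1
```

play_rows --series "1 0 0 -4 0 0 0; 1 0 0 -12 0 0 0; 1 0 0 -20 0 0 0; 1 0 0 -20 0 0 0; 1 0 0 -15 0 0 0; 1 0 0 -8 0 0 0; 1 0 0 0 0 0 0; 1 0 0 0 0 0 0; 1 0 0 0 0 0 0"

```text
time: 17.25
ee_pos: [0.5537, -0.3222, 0.1121]
orientation: [-0.001, 0.786, 0.618, -0.0]
contact_force: [-0.3, -0.3, -1.5]
width: 0.104
gripper_force: 78.0
```

```bash
cat > chk.py <<'E'
from h import *
def bar():
    c=cam('wrist');W=cloud(c);s=manip.get_state();e=s['ee_pos']
    a=np.radians(76.29);ey=np.array([np.cos(a),np.sin(a)]);ex=np.array([ey[1],-ey[0]])
    D=W[...,:2]-e[:2];X=D@ex;Y=D@ey
    m=(abs(X)<.026)&(Y>.03)&(Y<.162)&(abs(W[...,2]-e[2]+.021)<.025)&(c['pixels'].min(-1)>110)
    P=W[m];x,y,z=X[m],Y[m],P[:,2]-e[2]
    for lo in np.arange(.035,.16,.02):
        k=(y>lo)&(y<lo+.02)
        if k.sum()>5: print(round(lo+.01,3),k.sum(),'z pct10',np.percentile(z[k],15).round(4),'x',x[k].min().round(4),x[k].max().round(4))
    print('ymax',y.max() if len(y) else None, s['contact_force'],s['moment'].round(2))
if __name__=='__main__':
    bar(); plan([.5614,-.0437,.1095],76.29)
E
python3 chk.py
```

```text
0.045 3803 z pct10 -0.0216 x -0.0224 0.0217
0.065 4331 z pct10 -0.0215 x -0.0226 0.0216
0.085 4765 z pct10 -0.0216 x -0.0227 0.0213
0.105 5272 z pct10 -0.0216 x -0.0226 0.0213
0.125 2959 z pct10 -0.0216 x -0.0226 0.0212
ymax 0.1261739055116976 [-0.38993111  0.37964227 -2.05423091] [-0.14 -0.02 -0.04]
t 17.3 turn deg [-0.13 -0.04  0.01] shift mm (after turn) [272.4 -58.5   2.5] z world [ 0.5537 -0.3222  0.112 ]
```

play_rows --series "1 8 -2 0 0 0 0; 1 18 -4 0 0 0 0; 1 28 -6 0 0 0 0; 1 34 -7 0 0 0 0; 1 36 -8 0 0 0 0; 1 36 -8 0 0 0 0; 1 34 -7 0 0 0 0; 1 30 -6 0 0 0 0; 1 24 -5 0 0 0 0; 1 14 -3 0 0 0 0; 1 8 -2 0 0 0 0; 1 2 0 0 0 0 0; 1 0 0 0 0 0 0; 1 0 0 0 0 0 0; 1 0 0 0 0 0 0"

```text
time: 18.8
ee_pos: [0.5625, -0.0457, 0.1132]
orientation: [0.0, 0.787, 0.617, -0.0]
contact_force: [0.0, 0.1, -1.2]
width: 0.1
gripper_force: 78.0
```

```bash
cat > pr.py <<'E'
from h import *
def press():
    s=manip.get_state();e=s['ee_pos'];a=np.radians(76.29);ey=np.array([np.cos(a),np.sin(a)]);ex=np.array([ey[1],-ey[0]])
    d=(e[:2]-[.5805,.1173])*1000;print('tcp in press',round(d@ex,1),round(d@ey,1),(e[2]*1000).round(1),'F press',(s['contact_force'][:2]@ex).round(1),(s['contact_force'][:2]@ey).round(1),s['contact_force'][2].round(1),'t',round(s['time'],2))
    q=s['orientation'];R=Ro.from_quat([q[1],q[2],q[3],q[0]]).as_matrix();print('psi',np.degrees(np.arctan2(R[1,0],R[0,0])).round(2),'tilt',np.degrees(np.arcsin(R[:2,2])).round(2))
if __name__=='__main__': press()
E
python3 - <<'E'
from chk import *; from pr import press
press(); bar()
c=cam('wrist');save(c,'pics/w2.png')
E
```

```text
tcp in press 21.1 -162.6 113.2 F press 0.0 0.1 -1.2 t 18.8
psi 76.21 tilt [-0.   -0.01]
0.045 3619 z pct10 -0.0215 x -0.0223 0.0215
0.065 4209 z pct10 -0.0216 x -0.0224 0.0215
0.085 4733 z pct10 -0.0216 x -0.0223 0.0216
0.105 5206 z pct10 -0.0217 x -0.0225 0.0215
0.125 2908 z pct10 -0.0217 x -0.0223 0.0215
ymax 0.12633288951563706 [ 0.10922679 -0.05859964 -2.24405219] [-0.12  0.04 -0.01]
```

View pics/w2.png

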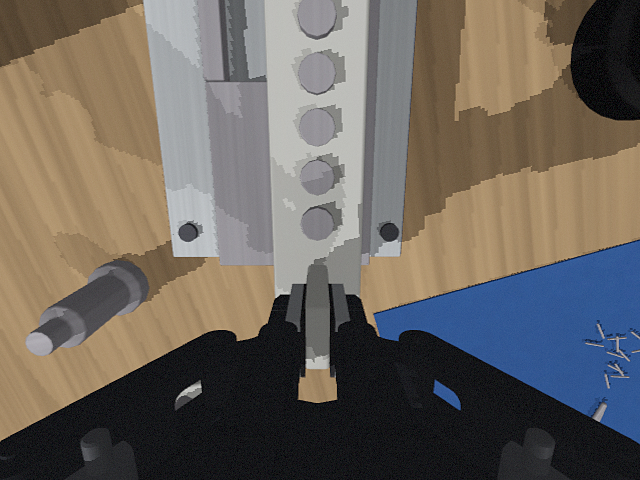

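The carrier is held level above the lane, aligned with the catch block on its left (u≈267) and the wall on its right (u≈362). I lower it.

play_rows --series "1 0 -0.8 6 0 0 0; 1 0 0 10 0 0 0; 1 0 0 10 0 0 0; 1 0 0 8 0 0 0; 1 0 0 4 0 0 0; 1 0 0 3 0 0 0; 1 0 0 2 0 0 0; 1 0 0 1 0 0 0; 1 0 0 0 0 0 0; 1 0 0 0 0 0 0"

```text
time: 19.9
ee_pos: [0.562, -0.0445, 0.0696]
orientation: [0.0, 0.786, 0.618, 0.0]
contact_force: [0.9, 0.5, -1.9]
width: 0.103
gripper_force: 78.0
```

```bash
python3 pr.py
```

```text
tcp in press 20.4 -161.6 69.6 F press 0.8 0.7 -1.9 t 19.9
psi 76.3 tilt [ 0.04 -0.  ]
```

play_rows --series "1 0 0 1 0 0 0; 1 0 0 1 0 0 0; 1 0 0 1 0 0 0; 1 0 0 0.5 0 0 0; 1 0 0 0 0 0 0; 1 0 0 0 0 0 0"

```text
time: 20.5
ee_pos: [0.5617, -0.0445, 0.0658]
orientation: [-0.0, 0.786, 0.618, -0.0]
contact_force: [0.1, -1.0, -2.7]
width: 0.102
gripper_force: 78.0
```

play_rows --series "1 0 0 0.5 0 0 0; 1 0 0 0.5 0 0 0; 1 0 0 0 0 0 0; 1 0 0 0 0 0 0"

```text
time: 20.9
ee_pos: [0.5617, -0.0445, 0.0648]
orientation: [-0.0, 0.786, 0.618, -0.0]
contact_force: [-0.2, 0.6, -2.5]
width: 0.102
gripper_force: 78.0
```

play_rows --series "1 0 0 0.5 0 0 0; 1 0 0 0.5 0 0 0; 1 0 0 0 0 0 0; 1 0 0 0 0 0 0"

```text
time: 21.3
ee_pos: [0.5618, -0.0445, 0.0645]
orientation: [0.0, 0.786, 0.618, 0.0]
contact_force: [-3.4, -0.2, 4.3]
width: 0.108
gripper_force: 79.0
```

It's on the floor of the lane. Now I slide it in.

play_rows --series "1 2 0 0 0 0 0; 1 4 0 0 0 0 0; 1 6 0 0 0 0 0; 1 8 0 0 0 0 0; 1 8 0 0 0 0 0; 1 8 0 0 0 0 0; 1 8 0 0 0 0 0; 1 6 0 0 0 0 0; 1 0 0 0 0 0 0"

```text
time: 22.2
ee_pos: [0.5749, 0.0051, 0.0644]
orientation: [0.001, 0.786, 0.618, 0.001]
contact_force: [-0.0, -0.6, 5.5]
width: 0.102
gripper_force: 79.1
```

```bash
python3 pr.py
```

```text
tcp in press 21.1 -110.3 64.4 F press 0.1 -0.6 5.5 t 22.2
psi 76.35 tilt [0.14 0.03]
```

play_rows --series "1 4 -0.5 0 0 0 0; 1 8 -0.3 0 0 0 0; 1 8 0 0 0 0 0; 1 8 0 0 0 0 0; 1 8 0 0 0 0 0; 1 8 0 0 0 0 0; 1 8 0 0 0 0 0; 1 6 0 0 0 0 0; 1 4 0 0 0 0 0; 1 0 0 0 0 0 0; 1 0 0 0 0 0 0"

```text
time: 23.3
ee_pos: [0.5886, 0.0653, 0.0644]
orientation: [0.0, 0.786, 0.618, 0.001]
contact_force: [-1.3, -1.9, 4.4]
width: 0.103
gripper_force: 79.1
```

```bash
python3 pr.py
```

```text
tcp in press 20.2 -48.6 64.4 F press -0.8 -2.1 4.4 t 23.3
psi 76.33 tilt [0.13 0.04]
```

play_rows --series "1 4 0 0 0 0 0; 1 3 0 0 0 0 0; 1 1.5 0 0 0 0 0; 1 1 0 0 0 0 0; 1 0 0 0 0 0 0; 1 0 0 0 0 0 0"

```text
time: 23.9
ee_pos: [0.5906, 0.0737, 0.0645]
orientation: [0.001, 0.786, 0.618, 0.001]
contact_force: [-1.1, -2.7, 5.8]
width: 0.102
gripper_force: 79.3
```

```bash
python3 pr.py
```

```text
tcp in press 20.1 -39.9 64.5 F press -0.4 -2.9 5.8 t 23.9
psi 76.29 tilt [ 0.11 -0.04]
```

play_rows --series "1 1 0 0 0 0 0; 1 0.5 0 0 0 0 0; 1 0 0 0 0 0 0; 1 0 0 0 0 0 0"

```text
time: 24.3
ee_pos: [0.5909, 0.075, 0.0645]
orientation: [0.001, 0.787, 0.618, 0.0]
contact_force: [-0.7, -4.2, 6.2]
width: 0.102
gripper_force: 79.3
```

```bash
python3 pr.py
```

```text
tcp in press 20.2 -38.6 64.5 F press 0.3 -4.3 6.2 t 24.3
psi 76.28 tilt [ 0.11 -0.05]
```

play_rows --series "1 0.7 0 0 0 0 0; 1 0.7 0 0 0 0 0; 1 0.6 0 0 0 0 0; 1 0 0 0 0 0 0; 1 0 0 0 0 0 0"

```text
time: 24.8
ee_pos: [0.5914, 0.077, 0.0644]
orientation: [0.001, 0.787, 0.618, 0.0]
contact_force: [-0.8, -3.9, 5.6]
width: 0.1
gripper_force: 79.3
```

```bash
python3 pr.py
```

```text
tcp in press 20.1 -36.6 64.4 F press 0.1 -4.0 5.6 t 24.8
psi 76.28 tilt [ 0.1  -0.05]
```

play_rows --series "1 0.5 0 0 0 0 0; 1 0.5 0 0 0 0 0; 1 0.5 0 0 0 0 0; 1 0 0 0 0 0 0; 1 0 0 0 0 0 0"

```text
time: 25.3
ee_pos: [0.5914, 0.0769, 0.0644]
orientation: [0.002, 0.787, 0.617, -0.001]
contact_force: [-1.6, -7.9, 6.2]
width: 0.103
gripper_force: 79.4
```

```bash
python3 pr.py
```

```text
tcp in press 20.1 -36.6 64.4 F press 0.3 -8.1 6.2 t 25.3
psi 76.23 tilt [ 0.06 -0.2 ]
```

End stop reached: no further motion, force 8 N. I back off slightly and shift sideways.

play_rows --series "1 -1.5 0 0 0 0 0; 1 -1 0 0 0 0 0; 1 0 -2 0 0 0 0; 1 0 -4 0 0 0 0; 1 0 -5 0 0 0 0; 1 0 -5 0 0 0 0; 1 0 -4 0 0 0 0; 1 0 -3 0 0 0 0; 1 0 -2 0 0 0 0; 1 0 -1 0 0 0 0; 1 0 0 0 0 0 0; 1 0 0 0 0 0 0"

```text
time: 26.5
ee_pos: [0.5655, 0.0827, 0.0644]
orientation: [0.0, 0.786, 0.618, 0.001]
contact_force: [1.9, -0.0, 6.6]
width: 0.103
gripper_force: 79.3
```

```bash
python3 pr.py
```

```text
tcp in press -6.4 -37.1 64.4 F press 1.9 0.4 6.6 t 26.5
psi 76.32 tilt [0.09 0.03]
```

play_rows --series "1 0 -0.7 0 0 0 0; 1 0 -0.7 0 0 0 0; 1 0 -0.6 0 0 0 0; 1 0 -0.5 0 0 0 0; 1 0 0 0 0 0 0; 1 0 0 0 0 0 0"

```text
time: 27.1
ee_pos: [0.5634, 0.0832, 0.0644]
orientation: [0.001, 0.786, 0.618, 0.001]
contact_force: [3.2, -0.6, 6.4]
width: 0.102
gripper_force: 79.3
```

```bash
python3 pr.py
```

```text
tcp in press -8.6 -37.2 64.4 F press 3.3 0.2 6.4 t 27.1
psi 76.31 tilt [0.12 0.02]
```

play_rows --series "1 0 -0.5 0 0 0 0; 1 0 -0.5 0 0 0 0; 1 0 -0.5 0 0 0 0; 1 0 -0.5 0 0 0 0; 1 0 0 0 0 0 0; 1 0 0 0 0 0 0"

```text
time: 27.7
ee_pos: [0.5627, 0.0834, 0.0645]
orientation: [0.001, 0.786, 0.618, 0.002]
contact_force: [5.2, -1.7, 3.5]
width: 0.101
gripper_force: 78.8
```

```bash
python3 pr.py
```

```text
tcp in press -9.2 -37.2 64.5 F press 5.5 -0.4 3.5 t 27.7
psi 76.29 tilt [ 0.26 -0.02]
```

play_rows --series "1 0 0.8 -0.5 0 0 0; 1 0 0 0 0 0 0; 0.7 0 0 0 0 0 0; 0.4 0 0 0 0 0 0; 0 0 0 0 0 0 0; -0.3 0 0 0 0 0 0; -0.3 0 0 0 0 0 0; -0.3 0 0 0 0 0 0; -0.3 0 0 -10 0 0 0; -0.3 0 0 -25 0 0 0; -0.3 0 0 -35 0 0 0; -0.3 0 0 -35 0 0 0; -0.3 0 0 -35 0 0 0; -0.3 -20 0 -35 0 0 0; -0.3 -40 0 -30 0 0 0; -0.3 -40 0 0 0 0 0; -0.3 -40 0 0 0 0 0; -0.3 -30 0 0 0 0 0; -0.3 0 0 0 0 0 0; -0.3 0 0 0 0 0 0"

```text
time: 29.7
ee_pos: [0.5211, -0.0824, 0.2701]
orientation: [0.0, 0.787, 0.617, 0.001]
contact_force: [-0.4, 0.1, 0.2]
width: 0.649
gripper_force: 0.0
```

```bash
python3 - <<'E'
from h import *
from pr import press
press()
c=cam('wrist');save(c,'pics/w3.png');W=cloud(c)
a=np.radians(76.29);ey=np.array([np.cos(a),np.sin(a)]);ex=np.array([ey[1],-ey[0]])
D=(W[...,:2]-[.5805,.1173])*1000;X=D@ex;Y=D@ey;Z=W[...,2]*1000
k=(Z>86)&(Z<100)&(abs(X+9)<15)&(Y<-20)&(Y>-70)
print('fin',k.sum(),X[k].min(),X[k].max(),Y[k].min(),Y[k].max(),Z[k].max())
for y in range(-55,10,8):
    k=(abs(Y-y)<4)&(Z>40)&(Z<47)&(X>-50)&(X<35);w=k&(c['pixels'].min(-1)>100)
    r=k&(X<-20);print(y,k.sum(),'x',X[k].min().round(1) if k.any() else '',X[k].max().round(1) if k.any() else '',np.median(Z[k&(X>-28)]).round(1) if (k&(X>-28)).any() else '')
k=(Z>41)&(Z<47)&(X>-20)&(X<8);print('bar rear y',Y[k].min())
E
```

```text
tcp in press -10.4 -208.1 270.1 F press -0.4 0.0 0.2 t 29.7
psi 76.2 tilt [0.06 0.02]
fin 437 -13.769006918640008 -4.664373547157875 -51.65126552271909 -26.687010524272463 96.10626859255733
-55 172 x -43.1 10.8 41.7
-47 469 x -43.2 12.7 43.4
-39 443 x -42.9 12.5 43.5
-31 450 x -42.6 12.4 43.5
-23 456 x -42.4 12.2 43.5
-15 480 x -43.2 12.0 43.6
-7 104 x -42.9 11.9 43.2
1 0 x   
9 0 x   
bar rear y -169.33612725774555
```

View pics/w3.png

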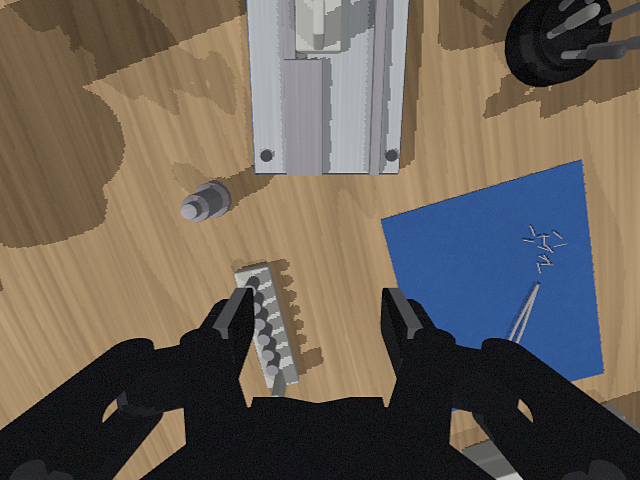

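The carrier is in behind the catch block, with its fin at (318,25). I take a closer look at the seating against the rail.

play_rows --series "-0.3 30 0 10 0 0 0; -0.3 30 0 20 0 0 0; -0.3 20 0 10 0 0 0; -0.3 0 0 0 0 0 0; -0.3 0 0 0 0 0 0"

```text
time: 30.25
ee_pos: [0.5401, -0.0028, 0.2293]
orientation: [-0.0, 0.785, 0.619, -0.0]
contact_force: [0.1, -0.2, 1.2]
width: 0.651
gripper_force: 0.0
```

```bash
python3 - <<'E'
from h import *
c=cam('wrist');W=cloud(c)
a=np.radians(76.29);ey=np.array([np.cos(a),np.sin(a)]);ex=np.array([ey[1],-ey[0]])
D=(W[...,:2]-[.5805,.1173])*1000;X=D@ex;Y=D@ey;Z=W[...,2]*1000
for y in range(-56,10,6):
    k=(abs(Y-y)<3);g=k&(X>-38)&(X<-24);top=k&(Z>40)&(Z<48);w=k&(X>30)&(Z>39)&(Z<48)
    print(y,'minZ at joint',Z[g].min().round(1) if g.any() else '','bar right',X[top&(X<25)&(X>0)].max().round(2) if (top&(X<25)&(X>0)).any() else '','wall left/right',X[w].min().round(2) if w.any() else '',X[w].max().round(2) if w.any() else '')
k=(Z>42.7)&(Z<47)&(X>-20)&(X<8)&(Y>-70);print('bar rear y',np.percentile(Y[k],1),Y[k].min());k=(Z>39)&(X>-35)&(X<-10)&(Y<-57);print('block end y',Y[k].max())
v,u=np.where((abs(Y+25)<40)&(abs(X+9)<40)&(Z>25));print(u.min(),u.max(),v.min(),v.max())
q=c['pixels'][max(v.min()-20,0):v.max()+40,u.min()-10:u.max()+20]
f=min(780/q.shape[1],590/q.shape[0]);cv2.imwrite('pics/seat.png',cv2.resize(q[...,::-1],None,fx=f,fy=f,interpolation=cv2.INTER_CUBIC))
E
```

```text
-56 minZ at joint 26.8 bar right  wall left/right 44.98 258.58
-50 minZ at joint 28.0 bar right 12.04 wall left/right 44.81 264.39
-44 minZ at joint 41.2 bar right 12.96 wall left/right 44.6 265.87
-38 minZ at joint 41.6 bar right 12.79 wall left/right 45.01 267.91
-32 minZ at joint 41.4 bar right 12.66 wall left/right 44.76 267.78
-26 minZ at joint 41.4 bar right 12.41 wall left/right 44.78 258.13
-20 minZ at joint 41.5 bar right 12.25 wall left/right 44.63 265.28
-14 minZ at joint 40.3 bar right 12.16 wall left/right 44.91 263.43
-8 minZ at joint 40.2 bar right 12.86 wall left/right 44.61 258.42
-2 minZ at joint 41.4 bar right 12.79 wall left/right 44.56 236.33
4 minZ at joint 40.8 bar right 12.59 wall left/right 44.69 54.86
bar rear y -51.236191768276896 -68.93433162862982
block end y -57.4648108753521
263 378 13 153
```

View pics/seat.png

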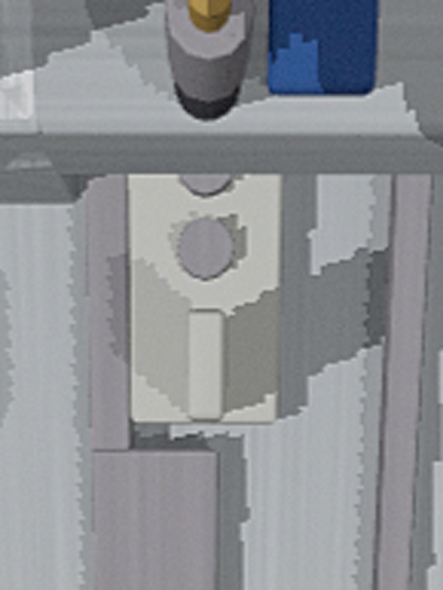

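The bar lies flush against the rear rail with no gap. Its rear end (v≈420) is clear of and behind the catch block (v≈450). Handing in.

```bash
python3 -c "
from rig import manip
print(manip.finish_job())"
```

```text
the job is handed in; nothing more can be done
None
```

The job is handed in at about 30 s of robot time, with no verdict shown: the gauge stands upright on the mat, and the low carrier went in to the end stop, then sideways flush against the rear rail behind the catch block (backed off 1–2 mm from the stop for the sideways move).

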